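Fresh liner from the nested stack into the reagent trough

TASK

Get the reagent trough ready for the next sample: lift only the top liner off the nested stack in the cardboard carton, without pulling up the liners below it, and stand it upright on the bench so that you can change your grip, because the trough has finger notches only in its long sides. Then take the liner up again, set it down into the trough so that it sits flat on the floor inside, never letting it drop, and shut the trough's lid fully. Leave the jar, the tube and the timer as they stand.

Things in the scene. Friction and masses are not known exactly. Their poses are not given: they have to be found in the camera images.
- carton: Open cardboard carton, 76 x 56 x 66 mm, walls 2 mm, fixed; origin at the centre of its underside, x along its length, z up. Holds a column of four nested liners, lengthwise, 3 mm play all round. Both short ends are cut out in the middle, 40 mm wide, from the top down to 22 mm above the bench: fingers reach the liners' ends there; beside the long sides there is no room for fingers.
- carton_top (a point): Point on the carton's upright centre line, level with the top edge of its long walls (66 mm above the bench).
- top_liner_c (a point): Centre (13 mm above the underside) of the top liner: white open plastic tray, 66 mm long (x), 46 wide (y), 26 high, z up, about 20 g. It stands by itself on its flat 46 x 26 mm bottom; walls taper outwards to a rim with a turned-down stiff skirt: the top 8 mm of its outer sides are vertical and are where it is gripped, over the ends (66 mm) or across (46 mm). Rim starts 61 mm above the bench.
- next_liner_c (a point): Centre of the liner under the top one, same shape; stays. Each nested liner stands on corner feet 11 mm above the one below, so this one's skirt begins 11 mm under the top liner's rim: fingers reaching that far below the rim clamp both. The top one slides straight up out of it.
- liner_b_c (a point): Centre of the second liner from below, same shape; stays.
- liner_a_c (a point): Centre of the lowest liner, same shape; stays.
- trough: Grey rigid reagent trough for one liner, 80 x 60 mm, rim 36 mm above the bench, fixed; origin at the centre of its underside, x along its length towards the hinge end, z up. Hollow 72 x 52 mm, walls 4 mm. Each long side has a finger notch in its middle, 40 mm wide, open at the top, cut down to 14 mm above the bench; the short ends have none. White lid, hinged at the short +x end.
- trough_seat (a point): Where the centre of a seated liner lies: 18 mm above the bench, on the trough's centre line. The liner then stands on the inner floor (5 mm above the bench), lengthwise along the trough, either way round, its rim 5 mm below the trough's rim.
- trough_lid (a joint): Angle of the lid, rad: 0 shut flat on the rim, 1.57 upright, 2.35 back against its stop. Plate 80 x 60 x 3 mm with a 12 mm thumb tab at its free end and two side flaps 12 mm deep that dip into the notches when shut. The stiff hinge (0.02 N m, about 0.3 N at the tab) holds it at any angle, so it must be pushed all the way down. Starts open at 2.05 to 2.3.
- trough_lid_hinge (a point): Middle of the lid's hinge line, 41.5 mm from the trough's centre towards its +x end, 36.5 mm above the bench; the line runs along the trough's y.
- lid_tab (a point): Middle of the end of the lid's thumb tab (24 mm wide, 3 mm thick), 91.5 mm from the hinge line; z is the normal of the lid's outer face (up when shut).
- jar_3_c (a point): Centre of a small clear jar with a black screw cap, 43 mm across, 72 mm high, standing loose on the bench; leave alone.
- vial_1_c (a point): Centre of a small tube with a blue cap, 17 mm across, 50 mm high, standing loose on the bench; leave alone.
- bench_timer_c (a point): Centre of a flat white bench timer with three keys, 62 x 66 x 18 mm, lying loose on the bench; leave alone.
Things that resemble listed ones, but are neither listed nor needed, are in the scene too. Leave any blue look-alike of the carton alone. Leave any orange look-alike of the part that bears top_liner_c alone.

How it is judged:
By the outcome, as a careful person would: the job done as asked, in the order asked, and still so for the second after the job is handed in, with the robot touching nothing.
It also fails if it takes over 64 s, if anything falls off the work surface, if the arm or the gripper's body presses on something with over 40 N, if the wrist force passes 120 N, or if a joint passes its speed limit or range.

ROBOT

A 6-joint arm with a two-finger parallel gripper is mounted at the origin on a cart in front of the work surface, level with it; the furniture and walls round the work are solid. World frame = base frame: x ahead of the robot, y to its left, z up, the work surface at z = 0. Lengths are in mm, angles in rad, forces in N, time in s.
With the tool pointing down it reaches from about 350 to 975 mm from the base axis. Payload 7.1 kg.
Tool frame: the origin (TCP) lies at the very end of the fingers, on their centre line; the grasp point (between the pads) lies 19 mm behind it (ctrl.pinch_z is the distance from the TCP to the grasp point, in mm); z points along the fingers, y is the direction in which the jaws open and shut (so a half turn about z gives the same grasp; the last joint's range is limited). The gripper opens to 88 mm and grips with 3 to 60 N. Pads are 20 mm wide; open, the fingers measure 115 mm over their backs; the gripper's body (75 mm by 178 mm) begins 61 mm behind the grasp point.
Start: joints at [-1.323, 0.423, 1.63, -0, 1.089, -0.019], TCP at [164.797, -602.865, 222.675] pointing down, gripper open.
Joint ranges: [-3, 3], [-0.9, 2.11], [0.09, 2.58], [-1.31, 4.45], [0.11, 2.69], [-2.54, 2.54]. Speed limits (rad/s): [2.39, 2.39, 3.01, 3.14, 3.14, 3.14].

INTERFACE

Orientations are given as a rotation vector (axis times angle).
In Python, from workcell import ctrl gives the robot as it stands.
- The arm moves only by the shell command python3 -m inch 'ROWS' [OPENING]. ROWS is JSON, a list of rows, each an object with "xyz": the shift along the tool's x, y, z in cm, a list of three; "spin": the turn about the tool's z in degrees. A call has 1 to 20 rows; each row is the pose to reach, as a shift and turn from the pose measured when the call began, along the tool's axes at that moment; what a row does not reach only later rows make up. A row lasts 1/10 s, in which the tool goes at most 50 mm and 8.59 degrees, less where a joint would pass 70% of its speed; a pose out of reach is approached as far as the arm can. A call with a gripper value outside its range is refused whole. OPENING is the closure, from 0 (fully open) to 1 (shut), set as the call begins (- or left out, the last holds). The fingers move at their own pace and stop on an object; the grip force is fixed at half the most. Time passes only in rows, so rows that repeat a pose let the fingers close. It gives the time, the measured TCP pose, the force and the opening at its end, in the units of the state.
- ctrl.get_obs(): the state, without advancing time (a new reading comes with each control period).
- ctrl.get_image(name): name is "scene" or "top"; returns the picture (480x640x3 uint8, red, green, blue); there is no depth.
- ctrl.camera_info(name): a dict with "camera_matrix" (3x3 intrinsics, pixels), "k1" (the pictures are not rectified: a ray, as slopes to the right and down, at radius r is drawn at 1 + k1 r^2 times it, then the intrinsics apply), "R" (3x3) and "t" (3): a world point X has camera coordinates R X + t. Camera axes: x right, y down, z forward; pixel columns grow to the right and rows downward; lengths in mm; the calibration is good to about 2 mm. A picture is of the moment at which its call begins. camera_info takes no time and is no camera call.
- ctrl.close_job(): hands the job in, once; it reports no verdict.
The state is a dict: "t": time; "qpos": joint angles; "qvel": joint speeds; "joint_torque": joint torques, N m; "ee_pos": TCP position; "orientation": TCP orientation; "ft_force": force on the tool from outside, world axes, zero at the start; "moment": the same for the moment, N m; "width": finger opening in mm.
Only numpy, scipy, OpenCV 4.12 (cv2) and the standard library are available. Lean on these libraries where they do the work, as an engineer would, in place of code of your own. Each camera call takes 0.05 s, during which the arm holds its last target. There are 200 camera calls.

## Working session

There is one attempt and no reset: what is moved stays moved. The work goes in short steps, Python scripts to look and compute and a shell command to move; the robot and the scene stay as the last step left them, time stands still between calls to the robot, and variables do not carry over. Pictures are saved under pics/ and viewed, about 8 in all and at most 12, crops included, and the job is handed in when it is done.

```bash
mkdir -p pics; ls; python3 - <<'E'
from workcell import ctrl
import cv2,numpy as np
for n in("scene","top"):
    im=ctrl.get_image(n); cv2.imwrite(f"pics/{n}0.png",im[:,:,::-1])
    c=ctrl.camera_info(n); print(n,{k:np.round(v,3).tolist() for k,v in c.items()})
print(ctrl.get_obs())
E
```

```text
pics
scene {'camera_matrix': [[565.759, 0.0, 324.412], [0.0, 565.759, 245.255], [0.0, 0.0, 1.0]], 'k1': 0.022, 'R': [[-0.745, -0.667, 0.009], [-0.491, 0.539, -0.685], [0.452, -0.515, -0.729]], 't': [340.663, 360.65, 751.206]}
top {'camera_matrix': [[515.85, 0.0, 319.607], [0.0, 515.85, 238.67], [0.0, 0.0, 1.0]], 'k1': 0.037, 'R': [[-0.014, -1.0, -0.018], [-0.997, 0.015, -0.073], [0.073, 0.017, -0.997]], 't': [-81.333, 520.332, 1117.51]}
{'t': 0.1, 'qpos': array([-1.32299269e+00,  4.23744432e-01,  1.63060494e+00, -6.50354229e-08,
        1.08860779e+00, -1.90318094e-02]), 'qvel': array([-0.00019976, -0.00126417, -0.00261872, -0.0006025 , -0.00031502,
        0.00083054]), 'joint_torque': array([ 4.00089466e-04, -5.45614707e+01, -2.74324107e+01,  6.45833812e-02,
        1.88314926e-02, -2.47249363e-05]), 'ee_pos': array([ 164.68259968, -602.39310673,  221.99530839]), 'orientation': array([-3.11232993e+00, -4.17721482e-01,  2.44620082e-04]), 'ft_force': array([ 0.5814895 ,  0.02997872, -0.30375062]), 'moment': array([-0.04320351, -0.03266218, -0.02849052]), 'width': 87.9966303475907}
```

View pics/scene0.png

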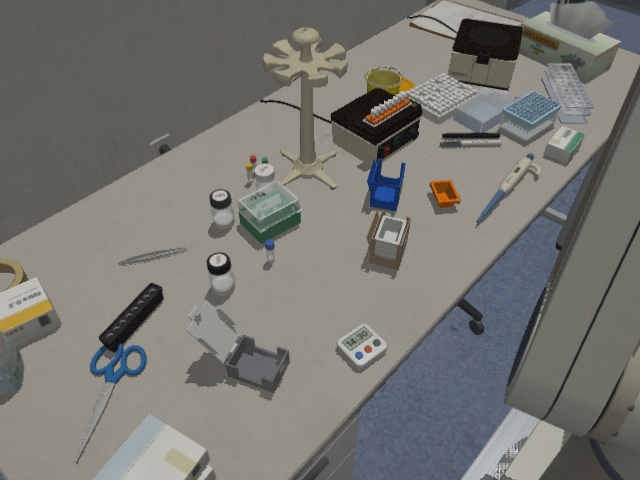

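View pics/top0.png

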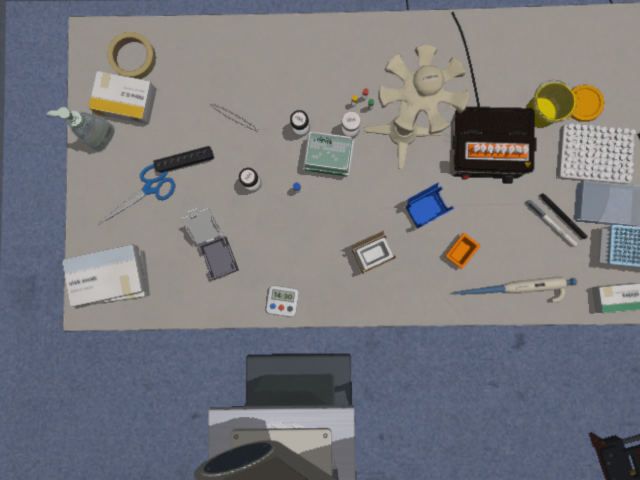

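Top view: the brown carton with the white liner is at (373,252) and in the scene view at (389,240). Its blue look-alike is at (428,205), with the orange loose liner at (462,250). The trough is at (220,257), with its lid open toward (200,225). Only the brown carton with white liners fits the description. I'll confirm with an enlarged crop.

```bash
cat > h.py <<'E'
import numpy as np,cv2
from workcell import ctrl
C={n:{k:np.array(v) for k,v in ctrl.camera_info(n).items()} for n in("scene","top")}
def ray(n,uv):
    c=C[n];K=c["camera_matrix"]
    d=np.array([c["k1"],0,0,0,0],float)
    p=cv2.undistortPoints(np.array([[uv]],float),K.astype(float),d)[0,0]
    o=-c["R"].T@c["t"]; v=c["R"].T@np.array([*p,1]); return o,v/np.linalg.norm(v)
def onz(n,uv,z):
    o,v=ray(n,uv); return o+v*(z-o[2])/v[2]
def tri(a,b):
    o1,v1=ray("scene",a);o2,v2=ray("top",b)
    s=np.linalg.lstsq(np.c_[v1,-v2],o2-o1,rcond=None)[0]
    p,q=o1+s[0]*v1,o2+s[1]*v2; return (p+q)/2,np.linalg.norm(p-q)
def proj(n,X):
    c=C[n];p=c["R"]@np.array(X,float)+c["t"];s=p[:2]/p[2];s=s*(1+c["k1"]*(s@s))
    return c["camera_matrix"][:2,:2]@s+c["camera_matrix"][:2,2]
E
python3 - <<'E'
import cv2,numpy as np
a=cv2.imread("pics/scene0.png");b=cv2.imread("pics/top0.png")
def crop(i,u,v,w,h,W=400,H=300): return cv2.resize(i[v:v+h,u:u+w],(W,H),interpolation=cv2.INTER_CUBIC)
m=np.vstack([np.hstack([crop(a,345,200,80,60),crop(b,333,222,80,60)]),np.hstack([crop(a,180,295,120,100,400,300),crop(b,170,200,80,80,400,300)])])
cv2.imwrite("pics/m0.png",m)
E
```

```text
(no output)
```

View pics/m0.png

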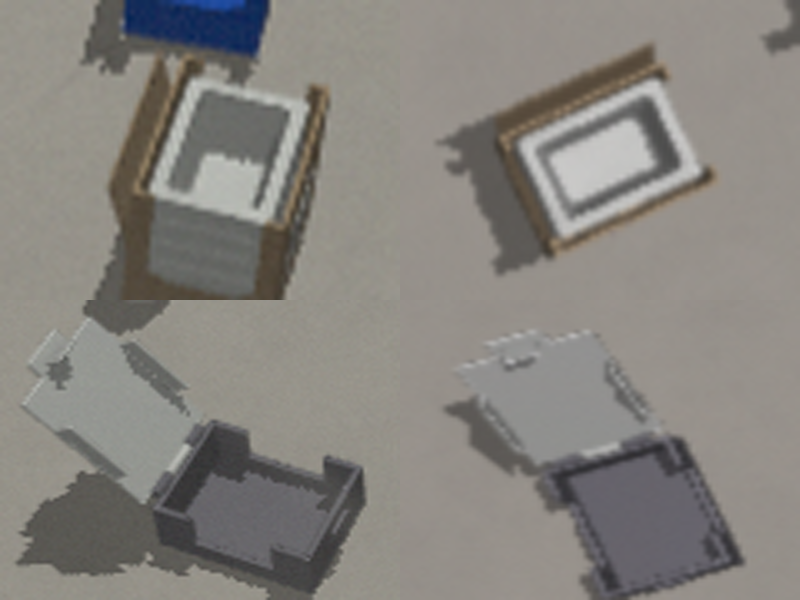

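Confirmed: the upper crops show the brown carton with nested white liners and open short ends. The lower crops show the grey trough with notches in its long sides and its lid back over the hinge end. Next I'll measure both from masks in both views.

```bash
cat > meas.py <<'E'
from h import *
def mask(img,roi,f):
    u,v,w,h=roi;m=np.zeros(img.shape[:2],np.uint8);s=img[v:v+h,u:u+w].astype(int)
    m[v:v+h,u:u+w]=f(s)*255;return m
def quad(m):
    cs=cv2.findContours(m,cv2.RETR_EXTERNAL,cv2.CHAIN_APPROX_NONE)[0]
    c=max(cs,key=cv2.contourArea);h=cv2.convexHull(c)
    return cv2.approxPolyN(h,4,ensure_convex=True)[0].astype(float)
def axis(P):  # P 4x3 corners in order
    e1=(P[1]-P[0]+P[2]-P[3])/2;e2=(P[2]-P[1]+P[3]-P[0])/2
    if np.linalg.norm(e1)<np.linalg.norm(e2): e1,e2=e2,e1
    return P.mean(0),e1,np.linalg.norm(e1),np.linalg.norm(e2),np.degrees(np.arctan2(e1[1],e1[0]))
E
python3 - <<'E'
from meas import *
a=cv2.imread("pics/scene0.png");b=cv2.imread("pics/top0.png")
bright=lambda t:(lambda s:(s.min(2)>t))
for t in(150,165,180):
  for n,im,roi in(("scene",a,(360,205,60,60)),("top",b,(345,230,60,55))):
    q=quad(mask(im,roi,bright(t)));print(t,n,q.round(1).tolist())
    if n=="top":
        P=np.array([onz("top",p,66 if 0 else 69) for p in q]);r=axis(P);print(r[0].round(1),[round(x,1) for x in r[2:]])
print("trough")
dark=lambda s:(s.max(2)<112)
q=quad(mask(b,(195,232,50,55),dark));print(q.round(1).tolist())
P=np.array([onz("top",p,36) for p in q]);r=axis(P);print(r[0].round(1),[round(x,1) for x in r[2:]])
q=quad(mask(a,(220,325,72,70),dark));print(q.round(1).tolist())
S=[(226.5,363.5),(241.5,336.5),(288.6,350),(275.4,377.4)]
T=[(199,246.7),(227,237.3),(238,269.9),(210,280)]
for s,t in [(S[0],T[0]),(S[1],T[1]),(S[2],T[2]),(S[3],T[3])]: print(onz("scene",s,36).round(1),onz("top",t,36).round(1))
E
```

```text
150 scene [[406.0, 220.0], [398.0, 244.0], [374.0, 238.0], [383.0, 214.0]]
150 top [[393.0, 256.0], [365.0, 269.0], [356.0, 250.0], [384.0, 237.0]]
[ 483.6 -204.3   69. ] [np.float64(64.7), np.float64(43.9), np.float64(114.1)]
165 scene [[398.0, 245.0], [375.0, 238.0], [383.0, 215.0], [406.0, 220.0]]
165 top [[393.0, 256.0], [365.0, 269.0], [357.0, 250.0], [383.0, 237.0]]
[ 483.6 -204.3   69. ] [np.float64(62.8), np.float64(43.9), np.float64(114.9)]Traceback (most recent call last):
  File "<stdin>", line 6, in <module>
  File "meas.py", line 8, in quad
    return cv2.approxPolyN(h,4,ensure_convex=True)[0].astype(float)
           ~~~~~~~~~~~~~~~^^^^^^^^^^^^^^^^^^^^^^^^
cv2.error: OpenCV(4.12.0) /io/opencv/modules/imgproc/src/approx.cpp:987: error: (-215:Assertion failed) (curve.cols == 1 && curve.rows >= nsides) || (curve.rows == 1 && curve.cols >= nsides) in function 'approxPolyN'
```

```bash
python3 - <<'E'
from meas import *
a=cv2.imread("pics/scene0.png");b=cv2.imread("pics/top0.png")
bright=lambda s:(s.min(2)>150)
qs=quad(mask(a,(360,205,60,60),bright));qt=quad(mask(b,(345,230,60,55),bright))
# order: scene [R, near, L, far]; match to top by nearest on plane 61
T=np.array([onz("top",p,61) for p in qt]);S=np.array([onz("scene",p,61) for p in qs])
P=[]
for i,s in enumerate(S):
    j=np.argmin(np.linalg.norm(T-s,axis=1));p,g=tri(qs[i],qt[j]);P.append(p);print(p.round(1),round(g,1))
for X in(np.array(P),S,T):
    r=axis(X);print(r[0].round(1),[round(x,1) for x in r[2:]])
print("trough")
dark=lambda s:(s.max(2)<118)
q=quad(mask(b,(195,232,50,55),dark));print(q.tolist())
P=np.array([onz("top",p,36) for p in q]);r=axis(P);print(r[0].round(1),[round(x,1) for x in r[2:]])
S=[(226.5,363.5-0),(241.5,337.5),(288.6,350),(275.4,377.4)]
S=[(180+155*.3,295+(505-300)/3),(180+207*.3,295+(422-300)/3),(180+364*.3,295+(465-300)/3),(180+318*.3,295+(553-300)/3)]
Tq=[(199,246.7),(227,237.3),(238,269.9),(210,280)]
X=np.array([tri(s,t)[0] for s,t in zip(S,Tq)]);print(X.round(1).tolist())
for X in(X,np.array([onz("scene",s,36) for s in S]),np.array([onz("top",s,36) for s in Tq])):
    print(X.round(1).tolist());r=axis(X);print(r[0].round(1),[round(x,1) for x in r[2:]])
# obstacle positions
for n,uv,z in(("jar",(248,177),72),("vial",(296,187),50),("timer",(282,300),18),("jar2",(300,121),72),("blue",(428,205),60),("orange",(462,250),20)): print(n,onz("top",uv,z).round(0))
print("tab",tri((192,318),(191,210)))
E
```

```text
[ 475.9 -244.3   61.8] 2.6
[ 449.6 -184.8   62.5] 2.0
[ 489.7 -166.7   63.8] 2.3
[ 516.  -226.2   64.2] 2.9
[ 482.8 -205.5   63.1] [np.float64(65.1), np.float64(44.0), np.float64(113.8)]
[ 482.9 -207.9   61. ] [np.float64(65.2), np.float64(44.3), np.float64(113.6)]
[ 483.9 -205.    61. ] [np.float64(65.2), np.float64(44.2), np.float64(114.1)]
trough
[[239.0, 270.0], [209.0, 282.0], [193.0, 241.0], [226.0, 234.0]]
[482.1 134.1  36. ] [np.float64(89.6), np.float64(71.0), np.float64(20.6)]
[[504.1, 171.9, 38.3], [527.0, 115.7, 27.3], [452.7, 88.5, 32.6], [429.6, 144.9, 43.6]]
[[504.1, 171.9, 38.3], [527.0, 115.7, 27.3], [452.7, 88.5, 32.6], [429.6, 144.9, 43.6]]
[478.3 130.3  35.5] [np.float64(79.4), np.float64(61.8), np.float64(-160.0)]
[[505.2, 171.0, 36.0], [524.9, 121.0, 36.0], [450.8, 89.9, 36.0], [430.3, 140.4, 36.0]]
[477.8 130.6  36. ] [np.float64(80.6), np.float64(54.1), np.float64(-157.5)]
[[504.3, 172.6, 36.0], [523.8, 111.8, 36.0], [452.8, 88.1, 36.0], [432.0, 148.6, 36.0]]
[478.2 130.3  36. ] [np.float64(75.6), np.float64(63.9), np.float64(-161.6)]
jar [648.  60.  72.]
vial [629. -40.  50.]
timer [386.  -5.  18.]
jar2 [767. -52.  72.]
blue [ 584. -320.   60.]
orange [ 489. -399.   20.]
tab (array([575.20612661, 173.43215356,  91.31413096]), np.float64(5.755608057257484))
```

```bash
cat >> h.py <<'E'
from scipy.spatial.transform import Rotation as Ro
def go(x,y,z,jaw=None):
    o=ctrl.get_obs();R=Ro.from_rotvec(o["orientation"]).as_matrix()
    cur=np.degrees(np.arctan2(R[1,1],R[0,1]))
    d=0 if jaw is None else (jaw-cur+90)%180-90
    print("at",o["ee_pos"].round(1),"jaw",round(cur,1),"tilt",R[:2,2].round(4),"q6",o["qpos"][5].round(2),"F",o["ft_force"].round(1),"w",round(o["width"],1),"t",round(o["t"],2))
    print("shift cm",(R.T@(np.array([x,y,z])-o["ee_pos"])/10).round(2),"spin",round(-d,1))
E
python3 -c "
from h import *
go(483,-205.5,110,113.9)"
```

```text
at [ 164.7 -602.4  222. ] jaw -74.7 tilt [-0.0003  0.0013] q6 -0.02 F [ 0.6  0.  -0.3] w 88.0 t 0.1
shift cm [ 41.17 -29.88  11.24] spin -8.6
```

```bash
python3 -m inch '[{"xyz":[3,-2,0.5],"spin":0},{"xyz":[7,-5,1],"spin":-2},{"xyz":[11,-8,2],"spin":-4},{"xyz":[15,-11,3],"spin":-6},{"xyz":[19,-14,4],"spin":-8},{"xyz":[23,-16.5,5],"spin":-8.6},{"xyz":[27,-19.5,6],"spin":-8.6},{"xyz":[31,-22.5,7.5],"spin":-8.6},{"xyz":[34.5,-25,8.5],"spin":-8.6},{"xyz":[37.5,-27.2,9.7],"spin":-8.6},{"xyz":[39.5,-28.8,10.6],"spin":-8.6},{"xyz":[41.2,-29.9,11.2],"spin":-8.6},{"xyz":[41.2,-29.9,11.2],"spin":-8.6},{"xyz":[41.2,-29.9,11.2],"spin":-8.6},{"xyz":[41.2,-29.9,11.2],"spin":-8.6}]' 0
python3 - <<'E'
from h import *
go(483,-205.5,53,113.9)
a=ctrl.get_image("scene")[:,:,::-1];b=ctrl.get_image("top")[:,:,::-1]
cv2.imwrite("pics/s1.png",a);cv2.imwrite("pics/t1.png",b)
f=lambda i,u,v:cv2.resize(i[v:v+120,u:u+80],(400,600),interpolation=cv2.INTER_CUBIC)
cv2.imwrite("pics/m1.png",np.hstack([f(a,350,160),f(b,333,190)]))
E
```

```text
t: 1.6
ee_pos: [482.8, -205.8, 110.6]
orientation: [-3.073, -0.649, 0.0]
ft_force: [-0.8, -0.1, 0.9]
width: 87.7
at [ 482.8 -205.8  110.6] jaw -66.1 tilt [-0.0005  0.0012] q6 0.73 F [-0.8 -0.1  0.9] w 87.7 t 1.6
shift cm [ 0.03 -0.01  5.76] spin -0.0
```

View pics/m1.png

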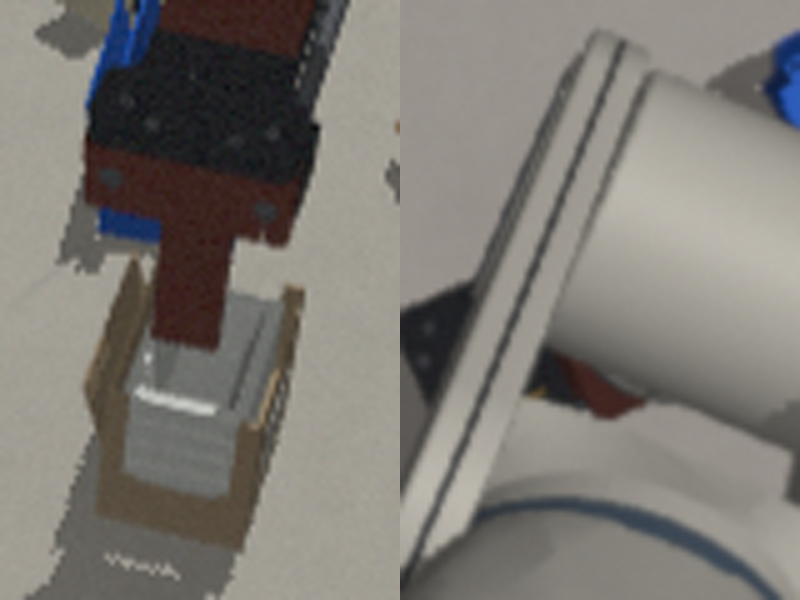

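The near finger ends at crop (186,345), centred over the carton's cut-out end, so I'll descend.

```bash
python3 -c "
from h import *
d=np.array([np.cos(np.radians(113.9)),np.sin(np.radians(113.9)),0])
print(proj('scene',np.array([482.8,-205.8,110.6])+57.5*d), 'seen 387.2,229')"
python3 -m inch '[{"xyz":[0,0,1.5],"spin":0},{"xyz":[0,0,3],"spin":0},{"xyz":[0,0,4.2],"spin":0},{"xyz":[0,0,5],"spin":0},{"xyz":[0,0,5.5],"spin":0},{"xyz":[0,0,5.75],"spin":0},{"xyz":[0,0,5.75],"spin":0},{"xyz":[0,0,5.75],"spin":0},{"xyz":[0,0,5.75],"spin":0}]' 0
```

```text
[384.42220448 231.58297507] seen 387.2,229
t: 2.6
ee_pos: [483.1, -206.1, 53.6]
orientation: [-3.073, -0.648, -0.001]
ft_force: [0.5, 0.7, -0.8]
width: 88.0
```

```bash
python3 -m inch '[{"xyz":[0,0,0],"spin":0},{"xyz":[0,0,0],"spin":0},{"xyz":[0,0,0],"spin":0},{"xyz":[0,0,0],"spin":0},{"xyz":[0,0,0],"spin":0},{"xyz":[0,0,0],"spin":0},{"xyz":[0,0,0],"spin":0},{"xyz":[0,0,0],"spin":0}]' 1
```

```text
t: 3.4
ee_pos: [483.2, -206.1, 53.7]
orientation: [-3.073, -0.648, -0.001]
ft_force: [-0.3, 0.2, 1.8]
width: 65.3
```

```bash
python3 -m inch '[{"xyz":[0,0,-0.2],"spin":0},{"xyz":[0,0,-0.5],"spin":0},{"xyz":[0,0,-0.9],"spin":0},{"xyz":[0,0,-1.4],"spin":0},{"xyz":[0,0,-2],"spin":0},{"xyz":[0,0,-2.7],"spin":0},{"xyz":[0,0,-3.5],"spin":0},{"xyz":[0,0,-4.3],"spin":0},{"xyz":[0,0,-5],"spin":0},{"xyz":[0,0,-5.6],"spin":0},{"xyz":[0,0,-6],"spin":0},{"xyz":[0,0,-6],"spin":0},{"xyz":[0,0,-6],"spin":0},{"xyz":[0,0,-6],"spin":0}]' 1
python3 - <<'E'
from h import *
go(500,-50,60,20)
a=ctrl.get_image("scene")[:,:,::-1]
cv2.imwrite("pics/s2.png",a)
cv2.imwrite("pics/m2.png",cv2.resize(a[150:290,330:470],(560,560),interpolation=cv2.INTER_CUBIC))
E
```

```text
t: 4.8
ee_pos: [482.9, -206.0, 113.4]
orientation: [-3.073, -0.648, -0.001]
ft_force: [0.0, 0.7, -0.5]
width: 65.5
at [ 482.9 -206.   113.4] jaw -66.2 tilt [0.0003 0.001 ] q6 0.73 F [ 0.   0.7 -0.5] w 65.5 t 4.8
shift cm [  7.86 -13.58   5.36] spin -86.2
```

View pics/m2.png

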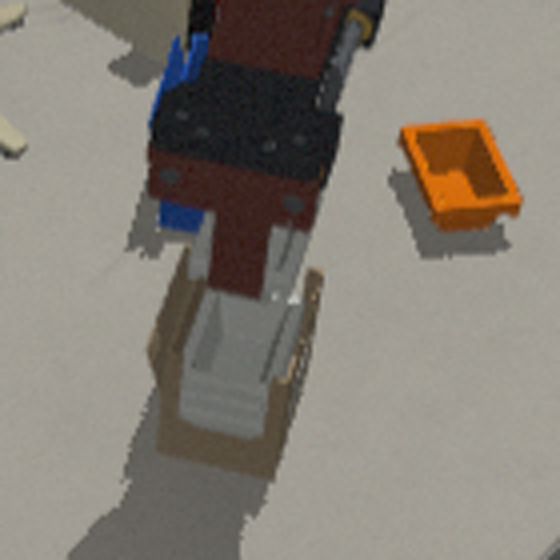

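Only the top liner came up. It hangs between the fingers, and the next liner's inside shows below in the carton at (230,350). Now I'll carry it to a clear spot at (500,-50).

```bash
python3 -m inch '[{"xyz":[0.3,-0.6,0],"spin":-4},{"xyz":[1.2,-2,0],"spin":-11},{"xyz":[2.2,-3.8,0],"spin":-19},{"xyz":[3.3,-5.7,0],"spin":-27},{"xyz":[4.4,-7.6,0.5],"spin":-35},{"xyz":[5.4,-9.3,1],"spin":-43},{"xyz":[6.3,-10.9,1.5],"spin":-51},{"xyz":[7,-12.1,2.2],"spin":-59},{"xyz":[7.5,-13,3],"spin":-67},{"xyz":[7.8,-13.4,3.7],"spin":-75},{"xyz":[7.86,-13.58,4.4],"spin":-81},{"xyz":[7.86,-13.58,5],"spin":-85},{"xyz":[7.86,-13.58,5.36],"spin":-86.2},{"xyz":[7.86,-13.58,5.36],"spin":-86.2},{"xyz":[7.86,-13.58,5.36],"spin":-86.2},{"xyz":[7.86,-13.58,5.36],"spin":-86.2}]' 1
python3 - <<'E'
from h import *
go(500,-50,18.7,20)
cv2.imwrite("pics/t3.png",ctrl.get_image("top")[:,:,::-1])
cv2.imwrite("pics/s3.png",ctrl.get_image("scene")[:,:,::-1])
E
```

```text
t: 6.45
ee_pos: [500.1, -50.1, 60.2]
orientation: [-1.803, -2.573, -0.002]
ft_force: [0.7, -0.2, -0.6]
width: 65.7
at [500.1 -50.1  60.2] jaw 20.0 tilt [0.0006 0.001 ] q6 -0.47 F [ 0.7 -0.2 -0.6] w 65.7 t 6.45
shift cm [ 0.01 -0.01  4.15] spin -0.0
```

```bash
python3 -m inch '[{"xyz":[0,0,0.8],"spin":0},{"xyz":[0,0,1.8],"spin":0},{"xyz":[0,0,2.7],"spin":0},{"xyz":[0,0,3.3],"spin":0},{"xyz":[0,0,3.7],"spin":0},{"xyz":[0,0,3.9],"spin":0},{"xyz":[0,0,3.95],"spin":0},{"xyz":[0,0,3.95],"spin":0},{"xyz":[0,0,3.95],"spin":0},{"xyz":[0,0,3.95],"spin":0}]' 1
python3 -m inch '[{"xyz":[0,0,0.05],"spin":0},{"xyz":[0,0,0.1],"spin":0},{"xyz":[0,0,0.1],"spin":0},{"xyz":[0,0,0.1],"spin":0}]' 1
```

```text
t: 7.55
ee_pos: [500.4, -50.1, 21.0]
orientation: [1.802, 2.573, 0.002]
ft_force: [-0.2, -0.3, -0.3]
width: 65.5
t: 7.95
ee_pos: [500.4, -50.1, 19.9]
orientation: [1.802, 2.573, 0.002]
ft_force: [-0.5, -0.4, -0.8]
width: 65.7
```

```bash
python3 -m inch '[{"xyz":[0,0,0.05],"spin":0},{"xyz":[0,0,0.1],"spin":0},{"xyz":[0,0,0.1],"spin":0},{"xyz":[0,0,0.1],"spin":0}]' 1
python3 -m inch '[{"xyz":[0,0,0.05],"spin":0},{"xyz":[0,0,0.05],"spin":0},{"xyz":[0,0,0.05],"spin":0}]' 1
```

```text
t: 8.35
ee_pos: [500.4, -50.1, 18.9]
orientation: [1.802, 2.573, 0.002]
ft_force: [-1.0, 0.1, -0.8]
width: 66.1
t: 8.65
ee_pos: [500.4, -50.1, 18.7]
orientation: [1.802, 2.573, 0.002]
ft_force: [-1.5, 0.8, 5.4]
width: 65.8
```

Fz rose to 5.4 N, so the liner is on the bench with its bottom about 18.7 mm below the TCP, as computed. Now I'll release, rise, turn and look.

```bash
python3 -m inch '[{"xyz":[0,0,0],"spin":0},{"xyz":[0,0,0],"spin":0},{"xyz":[0,0,0],"spin":0},{"xyz":[0,0,0],"spin":0},{"xyz":[0,0,-0.5],"spin":0},{"xyz":[0,0,-1.5],"spin":0},{"xyz":[0,0,-3],"spin":0},{"xyz":[0,0,-4.5],"spin":8},{"xyz":[0,0,-6],"spin":16},{"xyz":[0,0,-7],"spin":24},{"xyz":[0,0,-7],"spin":32},{"xyz":[0,0,-7],"spin":40},{"xyz":[0,0,-7],"spin":48},{"xyz":[0,0,-7],"spin":56},{"xyz":[0,0,-7],"spin":64},{"xyz":[0,0,-7],"spin":72},{"xyz":[0,0,-7],"spin":80},{"xyz":[0,0,-7],"spin":87},{"xyz":[0,0,-7],"spin":90},{"xyz":[0,0,-7],"spin":90}]' 0
python3 - <<'E'
from h import *
go(500,-50,18.7,110)
a=ctrl.get_image("scene")[:,:,::-1];b=cv2.imread("pics/t3.png");s3=cv2.imread("pics/s3.png")
cv2.imwrite("pics/s4.png",a)
f=lambda i,u,v,w,h:cv2.resize(i[v:v+h,u:u+w],(400,300),interpolation=cv2.INTER_CUBIC)
cv2.imwrite("pics/m4.png",np.vstack([np.hstack([f(a,250,210,120,90),f(a,340,190,80,60)]),np.hstack([f(s3,215,325,80,60),f(b,180,230,80,60)])]))
E
```

```text
t: 10.65
ee_pos: [500.5, -50.2, 89.5]
orientation: [-3.094, -0.544, -0.003]
ft_force: [-0.1, -0.5, -0.3]
width: 88.2
at [500.5 -50.2  89.5] jaw -70.0 tilt [0.0021 0.0008] q6 1.1 F [-0.1 -0.5 -0.3] w 88.2 t 10.65
shift cm [-0.06 -0.04  7.08] spin -0.0
```

View pics/m4.png

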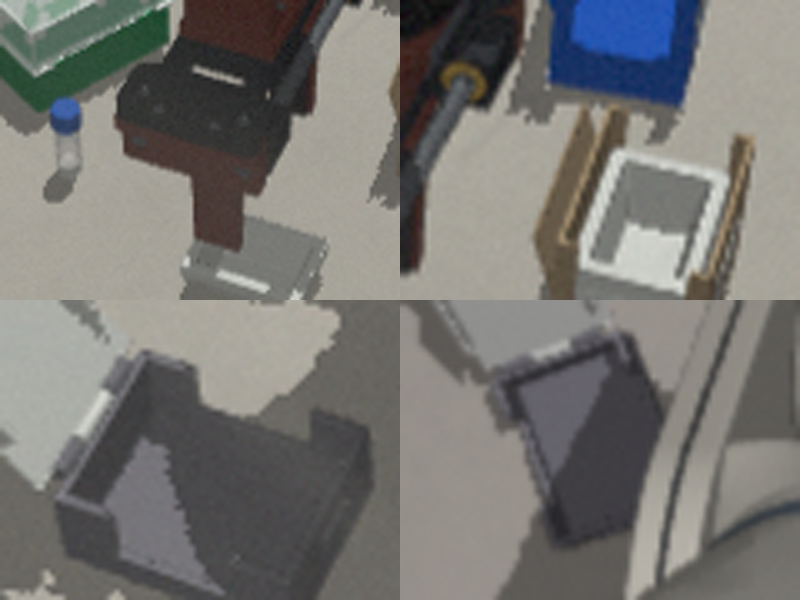

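The liner stands upright on the bench, seen in the upper left crop below the near finger. The carton still holds the rest of the stack, upper right. Now I'll regrip across.

```bash
python3 -m inch '[{"xyz":[0,0,2],"spin":0},{"xyz":[0,0,4],"spin":0},{"xyz":[0,0,5.5],"spin":0},{"xyz":[0,0,6.4],"spin":0},{"xyz":[0,0,6.9],"spin":0},{"xyz":[0,0,7.1],"spin":0},{"xyz":[0,0,7.1],"spin":0},{"xyz":[0,0,7.1],"spin":0}]' 0
python3 -m inch '[{"xyz":[0,0,0],"spin":0},{"xyz":[0,0,0],"spin":0},{"xyz":[0,0,0],"spin":0},{"xyz":[0,0,0],"spin":0},{"xyz":[0,0,0],"spin":0},{"xyz":[0,0,0],"spin":0},{"xyz":[0,0,0],"spin":0},{"xyz":[0,0,0],"spin":0},{"xyz":[0,0,0],"spin":0}]' 1
python3 -c "
from h import *
go(478.2,130.3,75,110)"
```

```text
t: 11.5
ee_pos: [501.1, -50.2, 18.9]
orientation: [-3.093, -0.547, -0.005]
ft_force: [-0.7, 0.0, 0.8]
width: 87.7
t: 12.4
ee_pos: [501.1, -50.2, 18.9]
orientation: [-3.093, -0.547, -0.005]
ft_force: [-0.7, -0.1, 1.4]
width: 45.1
at [501.1 -50.2  18.9] jaw -69.9 tilt [0.0029 0.0006] q6 1.09 F [-0.7 -0.1  1.4] w 45.1 t 12.4
shift cm [  4.06 -17.74  -5.6 ] spin 0.1
```

```bash
python3 - <<'E'
from h import *
a=cv2.imread("pics/scene0.png");b=cv2.imread("pics/top0.png")
f=lambda i,u,v,w,h:cv2.resize(i[v:v+h,u:u+w],(400,600),interpolation=cv2.INTER_CUBIC)
g=np.clip(np.hstack([f(a,220,330,72,60) if 0 else cv2.resize(a[330:390,220:292],(480,400),interpolation=cv2.INTER_CUBIC),cv2.resize(b[232:288,194:242],(320,373),interpolation=cv2.INTER_CUBIC)[:400] if 0 else cv2.resize(b[230:290,194:242],(320,400),interpolation=cv2.INTER_CUBIC)]).astype(float)*1.7,0,255)
cv2.imwrite("pics/m5.png",g.astype(np.uint8))
E
```

```text
(no output)
```

View pics/m5.png

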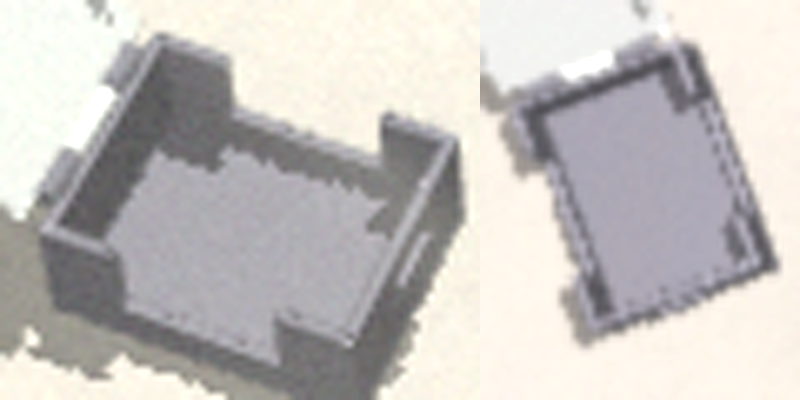

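```bash
python3 - <<'E'
from meas import *
s=[(43,230),(160,35),(458,135),(350,345)]
t=[(517,103),(683,42),(762,262),(590,330)]
S=[(x/6.667-.43+220,y/6.667-.43+330) for x,y in s];T=[((x-480)/6.667-.43+194,y/6.667-.43+230) for x,y in t]
for nm,X in(("scene",[onz("scene",p,36) for p in S]),("top",[onz("top",p,36) for p in T]),("tri",[tri(p,q)[0] for p,q in zip(S,T)])):
    X=np.array(X);r=axis(X);print(nm,X.round(1).tolist(),r[0].round(1),[round(v,1) for v in r[2:]])
# same two-view bias check: liner in carton rim (scene - top)
E
```

```text
scene [[504.8, 172.4, 36.0], [524.3, 118.3, 36.0], [452.1, 90.6, 36.0], [431.7, 146.0, 36.0]] [478.2 131.9  36. ] [np.float64(77.5), np.float64(58.3), np.float64(-159.6)]
top [[508.0, 172.4, 36.0], [527.1, 118.3, 36.0], [455.1, 92.7, 36.0], [434.0, 148.4, 36.0]] [481. 133.  36.] [np.float64(77.1), np.float64(58.5), np.float64(-161.2)]
tri [[507.2, 172.2, 33.4], [526.4, 118.1, 33.9], [453.7, 91.6, 36.0], [432.7, 147.2, 36.8]] [480.  132.3  35. ] [np.float64(78.1), np.float64(58.5), np.float64(-160.7)]
```

```bash
python3 -c "
from h import *
go(479.5,132,75,110)"
python3 -m inch '[{"xyz":[0,0,-0.3],"spin":0},{"xyz":[0,0,-1],"spin":0},{"xyz":[0,0,-2.2],"spin":0},{"xyz":[0,0,-3.7],"spin":0},{"xyz":[0.3,-1.3,-5],"spin":0},{"xyz":[0.9,-4,-5.6],"spin":0},{"xyz":[1.6,-7,-5.6],"spin":0},{"xyz":[2.3,-10,-5.6],"spin":0},{"xyz":[3,-13,-5.6],"spin":0},{"xyz":[3.6,-15.6,-5.6],"spin":0},{"xyz":[4,-17.2,-5.6],"spin":0},{"xyz":[4.2,-17.9,-5.6],"spin":0},{"xyz":[4.2,-17.9,-5.6],"spin":0},{"xyz":[4.2,-17.9,-5.6],"spin":0}]' 1
python3 - <<'E'
from h import *
go(479.5,132,24,110)
a=ctrl.get_image("scene")[:,:,::-1];b=ctrl.get_image("top")[:,:,::-1]
cv2.imwrite("pics/s6.png",a);cv2.imwrite("pics/t6.png",b)
f=lambda i,u,v,w,h:cv2.resize(i[v:v+h,u:u+w],None,fx=5,fy=5,interpolation=cv2.INTER_CUBIC)
g=np.hstack([f(a,205,290,90,110),f(b,180,210,70,110)])
cv2.imwrite("pics/m6.png",np.clip(g*1.4,0,255).astype(np.uint8))
E
```

```text
at [501.1 -50.2  18.9] jaw -69.9 tilt [0.0029 0.0006] q6 1.09 F [-0.7 -0.1  1.4] w 45.1 t 12.4
shift cm [  4.24 -17.85  -5.6 ] spin 0.1
t: 13.8
ee_pos: [478.9, 132.2, 75.3]
orientation: [-3.093, -0.548, -0.005]
ft_force: [0.3, 0.3, -0.7]
width: 46.1
at [478.9 132.2  75.3] jaw -69.9 tilt [0.0032 0.0006] q6 1.47 F [ 0.3  0.3 -0.7] w 46.1 t 13.8
shift cm [0.03 0.03 5.13] spin 0.1
```

View pics/m6.png

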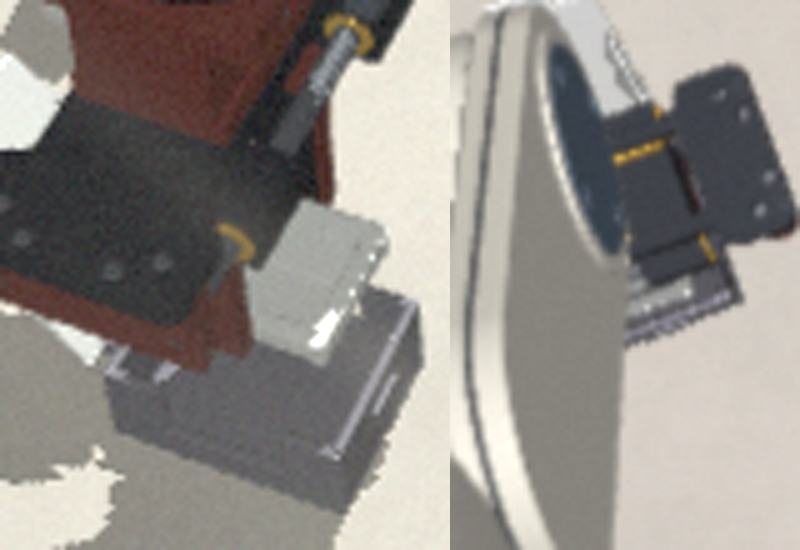

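```bash
python3 - <<'E'
from h import *
a=np.radians(20.1);u=np.array([np.cos(a),np.sin(a),0]);v=np.array([-np.sin(a),np.cos(a),0])
c=np.array([478.9,132.2,0])
def pc(n,X,o): return ((proj(n,X)-o+.4)*5).round(0)
for nm,z in(("rimtop",82.6),("skirtbot",74.6),("bottom",56.6)):
    k=(33,23) if z>60 else (28,18)
    for s in(1,-1): print(nm,s,pc("scene",c-k[0]*u+s*k[1]*v+[0,0,z],[205,290]),end=" ")
print()
c=np.array([479.5,132,36])
for s in(1,-1): print("trough",pc("scene",c-40*u+s*30*v,[205,290]),(pc("top",c-40*u+s*30*v,[180,210])+[450,0]))
for s in(1,-1): print("liner top",(pc("top",np.array([478.9,132.2,82.6])-33*u+s*23*v,[180,210])+[450,0]))
E
```

```text
rimtop 1 [317. 350.] rimtop -1 [384. 226.] skirtbot 1 [318. 365.] skirtbot -1 [385. 242.] bottom 1 [314. 379.] bottom -1 [366. 283.] 
trough [337. 460.] [607. 353.]
trough [419. 300.] [737. 303.]
liner top [591. 333.]
liner top [695. 293.]
```

The liner's end corners, at crop (388,228) and (318,348), and the trough's far corners, at (418,300) and (335,455), lie within 1 px of the projected poses. I'll lower it.

```bash
python3 -m inch '[{"xyz":[0,0,0.8],"spin":0},{"xyz":[0,0,1.6],"spin":0},{"xyz":[0,0,2.2],"spin":0},{"xyz":[0,0,2.6],"spin":0},{"xyz":[0,0,3],"spin":0},{"xyz":[0,0,3],"spin":0}]' 1
python3 -m inch '[{"xyz":[0,0,0.3],"spin":0},{"xyz":[0,0,0.6],"spin":0},{"xyz":[0,0,0.9],"spin":0},{"xyz":[0,0,1.2],"spin":0},{"xyz":[0,0,1.5],"spin":0},{"xyz":[0,0,1.7],"spin":0},{"xyz":[0,0,1.7],"spin":0},{"xyz":[0,0,1.7],"spin":0}]' 1
```

```text
t: 14.5
ee_pos: [478.7, 131.6, 44.5]
orientation: [3.094, 0.546, 0.003]
ft_force: [-0.6, 0.5, -0.2]
width: 45.4
t: 15.3
ee_pos: [478.7, 131.6, 27.4]
orientation: [3.094, 0.546, 0.003]
ft_force: [0.5, 1.5, -0.5]
width: 45.7
```

```bash
python3 -m inch '[{"xyz":[0,0,0.1],"spin":0},{"xyz":[0,0,0.2],"spin":0},{"xyz":[0,0,0.25],"spin":0},{"xyz":[0,0,0.25],"spin":0}]' 1
python3 -m inch '[{"xyz":[0,0,0.05],"spin":0},{"xyz":[0,0,0.1],"spin":0},{"xyz":[0,0,0.1],"spin":0},{"xyz":[0,0,0.1],"spin":0}]' 1
```

```text
t: 15.7
ee_pos: [478.7, 131.6, 24.9]
orientation: [3.094, 0.546, 0.003]
ft_force: [-0.4, 0.3, -0.1]
width: 45.6
t: 16.1
ee_pos: [478.7, 131.6, 23.9]
orientation: [3.094, 0.546, 0.003]
ft_force: [-0.4, 0.0, 1.0]
width: 45.4
```

```bash
python3 -m inch '[{"xyz":[0,0,0.04],"spin":0},{"xyz":[0,0,0.04],"spin":0},{"xyz":[0,0,0.04],"spin":0}]' 1
```

```text
t: 16.4
ee_pos: [478.7, 131.6, 23.9]
orientation: [3.094, 0.546, 0.003]
ft_force: [-1.0, -0.3, 6.7]
width: 45.9
```

It touches at TCP 23.9, so the bottom is on the 5 mm floor. Release, rise and look at the seat and lid.

```bash
python3 -m inch '[{"xyz":[0,0,0],"spin":0},{"xyz":[0,0,0],"spin":0},{"xyz":[0,0,0],"spin":0},{"xyz":[0,0,0],"spin":0},{"xyz":[0,0,0],"spin":0},{"xyz":[0,0,-0.5],"spin":0},{"xyz":[0,0,-1.5],"spin":0},{"xyz":[0,0,-3],"spin":0},{"xyz":[0,0,-5],"spin":0},{"xyz":[0,0,-8],"spin":0},{"xyz":[0,0,-11],"spin":0},{"xyz":[0,0,-14],"spin":0},{"xyz":[0,0,-16],"spin":0},{"xyz":[0,0,-16.5],"spin":0},{"xyz":[0,0,-16.5],"spin":0}]' 0
python3 - <<'E'
from h import *
go(600,176,190,110)
a=ctrl.get_image("scene")[:,:,::-1];cv2.imwrite("pics/s7.png",a)
b=cv2.imread("pics/top0.png");s=cv2.imread("pics/scene0.png")
f=lambda i,u,v,w,h,k:cv2.resize(i[v:v+h,u:u+w],None,fx=k,fy=k,interpolation=cv2.INTER_CUBIC)
g=np.zeros((600,800,3))
g[:480,:400]=f(a,200,290,100,120,4);p=f(s,180,295,60,70,5);g[:350,410:710]=p;p=f(b,178,200,60,50,5);g[350:600,410:710]=p
cv2.imwrite("pics/m7.png",np.clip(g*1.2,0,255).astype(np.uint8))
E
```

```text
t: 17.9
ee_pos: [478.7, 131.6, 189.9]
orientation: [-3.094, -0.546, -0.006]
ft_force: [-0.1, -0.3, -1.1]
width: 87.6
at [478.7 131.6 189.9] jaw -70.0 tilt [0.0038 0.0008] q6 1.47 F [-0.1 -0.3 -1.1] w 87.6 t 17.9
shift cm [12.91 -0.02  0.04] spin 0.0
```

View pics/m7.png

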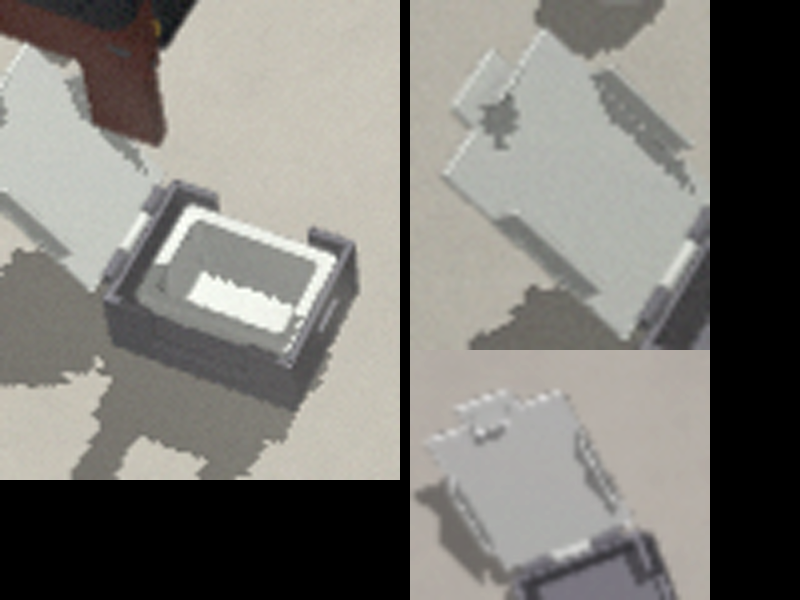

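The liner sits flat, its rim evenly below the trough's rim, crop (245,270). The lid tab is at scene (192,311) and top (192,210). Next I'll work out the lid angle.

```bash
python3 - <<'E'
from h import *
p,g=tri((192,310.2),(192,209.6));print(p.round(1),round(g,1))
a=np.radians(20.1);u=np.array([np.cos(a),np.sin(a)])
h=np.array([479.3,132])+41.5*u
d=(p[:2]-h)@u;print("along",d,"th",np.degrees(np.arctan2(p[2]-36.5,d)), np.hypot(d,p[2]-36.5),"lat",(p[:2]-h)@[-u[1],u[0]])
for t in(115,125,135):
    c=np.radians(180-t) ;q=h+91.5*np.cos(c)*u; z=36.5+91.5*np.sin(c); print(t,q.round(1),round(z,1),proj("scene",[*q,z]).round(1),proj("top",[*q,z]).round(1))
c0=np.array([479,132])
for k in(41.5+75,41.5+91.5):print(k,(c0+k*u).round(1))
E
```

```text
[575.2 168.6 105.7] 2.8
along 61.14905046814026 th 48.52273202086874 92.32514108009241 lat 1.4175033206765768
115 [554.6 159.6] 119.4 [203.4 308.3] [195.1 219.3]
125 [567.6 164.3] 111.5 [196.  308.8] [193.8 213.4]
135 [579.  168.5] 101.2 [190.  310.4] [193.1 208.5]
116.5 [588.4 172. ]
133.0 [603.9 177.7]
```

The lid stands at about 131°. The fingers will shut and go behind it, then push the tab over along an arc.

```bash
python3 -m inch '[{"xyz":[1,0,0],"spin":0},{"xyz":[3,0,0],"spin":0},{"xyz":[6,0,0],"spin":0},{"xyz":[9,0,0],"spin":0},{"xyz":[11.5,0,0],"spin":0},{"xyz":[12.8,0,0],"spin":0},{"xyz":[12.9,0,0],"spin":0},{"xyz":[12.9,0,1],"spin":0},{"xyz":[12.9,0,3],"spin":0},{"xyz":[12.9,0,5.5],"spin":0},{"xyz":[12.9,0,8],"spin":0},{"xyz":[12.9,0,9.8],"spin":0},{"xyz":[12.9,0,10.5],"spin":0},{"xyz":[12.9,0,10.5],"spin":0},{"xyz":[12.9,0,10.5],"spin":0}]' 1
python3 -m inch '[{"xyz":[-1,0,0],"spin":0},{"xyz":[-2,0,0],"spin":0},{"xyz":[-3,0,0],"spin":0},{"xyz":[-4,0,0],"spin":0},{"xyz":[-5,0,0],"spin":0},{"xyz":[-6,0,0],"spin":0},{"xyz":[-7,0,0],"spin":0},{"xyz":[-7.7,0,0],"spin":0},{"xyz":[-7.7,0,0],"spin":0},{"xyz":[-7.7,0,0],"spin":0}]' 1
```

```text
t: 19.45
ee_pos: [599.5, 175.6, 84.6]
orientation: [-3.094, -0.546, -0.004]
ft_force: [0.4, 0.3, 0.3]
width: 0.6
t: 20.45
ee_pos: [527.3, 149.3, 84.5]
orientation: [-3.094, -0.546, -0.004]
ft_force: [0.2, -0.3, 0.2]
width: 0.8
```

```bash
python3 -m inch '[{"xyz":[-1,0,0],"spin":0},{"xyz":[-2,0,0],"spin":0},{"xyz":[-3,0,0],"spin":0},{"xyz":[-4,0,0],"spin":0},{"xyz":[-4.8,0,0],"spin":0},{"xyz":[-5.7,0,0.4],"spin":0},{"xyz":[-6.5,0,0.9],"spin":0},{"xyz":[-6.9,0,1.8],"spin":0},{"xyz":[-7.2,0,2.6],"spin":0},{"xyz":[-7.4,0,3.3],"spin":0},{"xyz":[-7.5,0,3.9],"spin":0},{"xyz":[-7.5,0,3.9],"spin":0}]' 1
python3 -m inch '[{"xyz":[0,0,0.15],"spin":0},{"xyz":[0,0,0.3],"spin":0},{"xyz":[0,0,0.45],"spin":0},{"xyz":[0,0,0.45],"spin":0},{"xyz":[0,0,0.45],"spin":0}]' 1
```

```text
t: 21.65
ee_pos: [456.3, 123.5, 44.3]
orientation: [3.094, 0.546, 0.001]
ft_force: [0.8, -0.4, -0.3]
width: 0.2
t: 22.15
ee_pos: [456.4, 123.5, 39.9]
orientation: [3.094, 0.546, 0.002]
ft_force: [0.5, -0.6, 0.3]
width: 0.6
```

```bash
python3 -m inch '[{"xyz":[0,0,0.08],"spin":0},{"xyz":[0,0,0.08],"spin":0},{"xyz":[0,0,0.08],"spin":0}]' 1
python3 -m inch '[{"xyz":[0,0,0.06],"spin":0},{"xyz":[0,0,0.06],"spin":0},{"xyz":[0,0,0.06],"spin":0}]' 1
```

```text
t: 22.45
ee_pos: [456.6, 123.6, 39.3]
orientation: [3.094, 0.546, 0.002]
ft_force: [0.4, -0.6, 3.2]
width: 0.4
t: 22.75
ee_pos: [456.6, 123.5, 39.0]
orientation: [3.094, 0.546, 0.002]
ft_force: [-1.9, -0.6, 9.1]
width: 0.6
```

The lid is at a firm stop with its top face at about 39 mm, so it's shut. I'll retreat and check.

```bash
python3 -m inch '[{"xyz":[0,0,-1],"spin":0},{"xyz":[0,0,-4],"spin":0},{"xyz":[0,0,-8],"spin":0},{"xyz":[0,0,-12],"spin":0},{"xyz":[-2,5,-14],"spin":0},{"xyz":[-4,10,-14],"spin":0},{"xyz":[-4,15,-14],"spin":0},{"xyz":[-4,20,-14],"spin":0},{"xyz":[-4,24,-14],"spin":0},{"xyz":[-4,27,-14],"spin":0},{"xyz":[-4,29,-14],"spin":0},{"xyz":[-4,30,-14],"spin":0},{"xyz":[-4,30,-14],"spin":0}]' -
python3 - <<'E'
from h import *
a=ctrl.get_image("scene")[:,:,::-1];b=ctrl.get_image("top")[:,:,::-1]
cv2.imwrite("pics/s8.png",a)
f=lambda i,u,v,w,h,k:cv2.resize(i[v:v+h,u:u+w],(w*k,h*k),interpolation=cv2.INTER_CUBIC)
g=np.hstack([f(a,180,150,250,250,2),f(b,180,210,75,125,4)]);cv2.imwrite("pics/m8.png",g)
E
```

```text
t: 24.05
ee_pos: [521.5, -172.3, 179.1]
orientation: [-3.094, -0.545, -0.002]
ft_force: [1.4, -0.4, 0.4]
width: 0.3
```

View pics/m8.png

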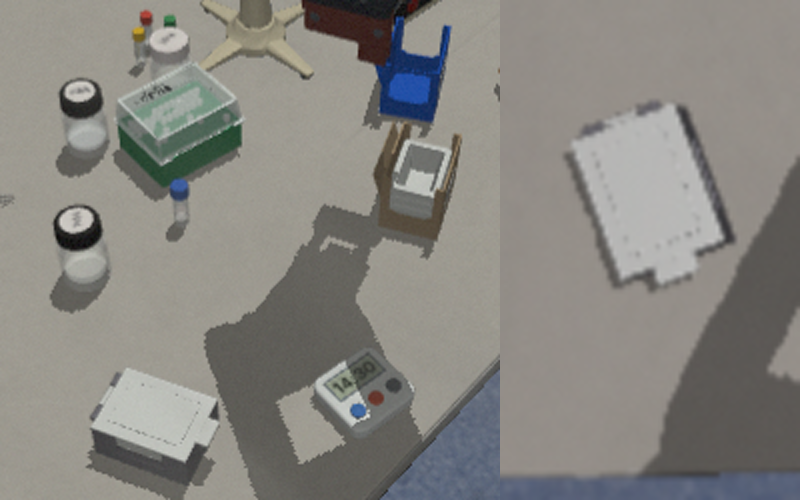

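The lid lies flat on the trough at (155,415). The jar, tube and timer stand where they did, the carton still holds the remaining liners, and the robot is clear. I'll hand in.

```bash
python3 -c "
from workcell import ctrl
print(ctrl.close_job())"
```

```text
the job is handed in; nothing more can be done
None
```

The job is done and handed in at about 24 s of the 64 s allowed; handing in reports no verdict. I lifted only the top liner out by its ends and stood it on the bench. I then regripped it across, lowered it into the trough and shut the lid.

**Last checks:**
- **Stack:** pictures taken after the lift and at the end show the other liners still in the carton.
- **Liner seat:** the liner touched down at a fingertip height of 23.9 mm, which puts its bottom on the 5 mm trough floor. After release the picture showed it flat, with its rim evenly below the trough's rim.
- **Lid:** it met a firm stop at about 39 mm with 9 N, and looks flat in both views. I didn't measure its angle separately.
- **Jar, tube and timer:** they look undisturbed in the last picture.
- **Disagreements:** the two cameras differed by 2–3 mm on the liner and the trough, about the calibration error. A last image check above the trough agreed to within 1 pixel.

No check failed.

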